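# Put the microscopy bench away into its matching trays

### The arm

A 6-joint arm with a two-finger parallel gripper is mounted at the origin on the work surface. World frame = base frame: x ahead of the robot, y to its left, z up, the work surface at z = 0. Lengths are in m, angles in rad, forces in N, time in s.
With the tool pointing down it reaches from about 0.325 to 0.875 m from the base axis. Payload 4.4 kg.
Tool frame: the origin (TCP) lies midway between the tips of the shut fingers; the grasp point (between the pads) lies 19 mm behind it (r.grip_depth is the z of the grasp point in the tool frame, in m); z points along the fingers, y is the line along which they close (so a half turn about z gives the same grasp; the last joint's range is limited). The gripper opens to 85 mm and grips with 20 to 120 N. Pads are 22 mm wide; open, the fingers measure 114 mm over their backs; the gripper's body (76 mm by 85 mm) begins 54 mm behind the grasp point. The pads swing forward as they close: fully open they stand 13 mm farther back than shut.
Start: joints at [1.153, 0.207, 1.542, -0, 1.393, -0.15], TCP at [0.152, 0.555, 0.199] pointing down, gripper open.
Joint ranges: [-2.73, 2.73], [-0.86, 2.22], [0.23, 2.46], [-1.11, 4.25], [0.08, 2.63], [-2.82, 2.82]. Speed limits (rad/s): [2.79, 2.79, 3.14, 3.14, 3.14, 3.14].

### API

Orientations are given as a unit quaternion [w, x, y, z].
In Python, from plant import r, cams, job, observe gives the robot as it stands (r), with the cameras (cams), the readings as plain functions and the job (job).
- The arm moves only by the shell command python3 nudge.py 'ROWS'. ROWS is 1 to 5 rows, parted by semicolons, with the numbers parted by commas; each row has 7 numbers: the finger opening in m, then dx, dy, dz in parts of the range, where 1.0 means 0.75 m, then a rotation vector rx, ry, rz in a scale on which 1.0 is pi/2 rad; each row shifts and turns the commanded pose from where the row before left it, along the tool's axes as they then stand; what a row does not reach is not made up. A row lasts 1/12 s, in which the tool goes at most 0.0417 m and 0.125 rad, less where a joint would pass 70% of its speed; a pose out of reach is approached as far as the arm can. The fingers move at their own pace and stop on an object; the grip force is fixed at half the most. Time passes only in rows, so rows that do not move let the fingers close. It prints the time, the measured TCP pose, the force, the opening and the grip force at its end. Shift and turn numbers lie between -1 and 1, and a call with a number outside is refused. Input that does not fit is refused with a message, and nothing moves.
- observe(): the state, without advancing time (a new reading comes with each control period).
- cams.read_camera(name): name is "side" or "top" or "wrist"; returns the picture (384x512x3 uint8, red, green, blue); there is no depth.
- cams.calibration(name): a dict with "vfov" (degrees; the focal length in pixels is half the picture's height over the tangent of half this angle, whatever the lens; pixels are square), "cx", "cy" (the principal point, pixels), "extrinsics" (4x4, takes a point from camera to world coordinates); the wrist camera has in their place "T_tool_cam" (4x4, takes a point from camera to tool coordinates, whose origin is the TCP and whose axes are the flange's). Camera axes: x right, y down, z forward; pixel columns grow to the right and rows downward; lengths in m; the calibration is good to about 2 mm. A picture is of the moment at which its call begins: read the wrist's pose just before it. calibration takes no time and is no camera call.
- job.hand_in(): hands the job in; it is judged then, once.
The state is a dict: "time": time; "joint_positions": joint angles; "dq": joint speeds; "effort": joint torques, N m; "tcp_pos": TCP position; "eef_rot": TCP orientation; "ft_force": force on the tool from outside, world axes, zero at the start; "wrist_torque": the same for the moment, N m; "gripper_width": finger opening in m; "grasp_force": force on a finger pad.
Only numpy, scipy, OpenCV 4.12 (cv2) and the standard library are available. Lean on these libraries where they do the work, as an engineer would, in place of code of your own. Each camera call takes 0.05 s, during which the arm holds its last target. There are 200 camera calls.

### The job

Put the round jar, the eyepiece, the oblong slide box and the square staining dish away, each into the shallow tray of its own shape and size, standing upright and flat on the tray's floor and let go. Keep them upright as you carry them, and leave the petri dish and the tally counter where they are.

Things in the scene. Friction and masses are not known exactly. Their poses are not given: they have to be found in the camera images.
- jar: Round white specimen jar with a flat green lid as wide as the jar: 56 mm in diameter, 78 mm tall, straight sides, 0.11 to 0.23 kg. Loose, standing upright on the bench at the start. Origin: centre of its underside; z up.
- eyepiece: Microscope eyepiece: a steel barrel 30 mm in diameter for the lowest 26 mm, above it a black round body 38 mm in diameter up to its top at 58 mm (grip it there); 0.08 to 0.17 kg. Loose, standing upright on the bench at the start. Origin: centre of its underside; z up.
- slide_box: Grey oblong slide box with a paper label on top: 84 mm long (its x), 36 mm wide (its y), 48 mm tall, 0.1 to 0.2 kg. Loose, standing upright on the bench at the start. Origin: centre of its underside; z up.
- staining_dish: Stainless steel staining dish with a closed lid, square: 46 mm by 46 mm (sides along its x and y), 56 mm tall, with a small black round knob 16 mm in diameter and 8 mm high on top of that; 0.12 to 0.24 kg. Loose, standing upright on the bench at the start. Origin: centre of its underside; z up.
- jar_holder: Large round shallow aluminium tray with a cork floor, for the jar: inside diameter 74 mm, outside 82 mm. It may lie anywhere in the working area, at any yaw; fixed to the bench. Origin: centre of its underside, on the bench; z up. Its inside floor is 4 mm and its rim 14 mm above the bench, walls 4 mm thick.
- eyepiece_holder: Small round shallow aluminium tray with a cork floor, for the eyepiece: inside diameter 48 mm, outside 56 mm. It may lie anywhere in the working area, at any yaw; fixed to the bench. Origin: centre of its underside, on the bench; z up. Its inside floor is 4 mm and its rim 14 mm above the bench, walls 4 mm thick.
- box_holder: Oblong shallow aluminium tray with a cork floor, for the slide box: inside 102 mm (its x) by 54 mm (its y), outside 110 by 62 mm. It may lie anywhere in the working area, at any yaw; fixed to the bench. Origin: centre of its underside, on the bench; z up. Its inside floor is 4 mm and its rim 14 mm above the bench, walls 4 mm thick.
- dish_holder: Square shallow aluminium tray with a cork floor, for the staining dish: inside 62 mm by 62 mm (sides along its x and y), outside 70 mm. It may lie anywhere in the working area, at any yaw; fixed to the bench. Origin: centre of its underside, on the bench; z up. Its inside floor is 4 mm and its rim 14 mm above the bench, walls 4 mm thick.
- petri_dish: Bystander, loose and light: a closed flat glass petri dish showing yellow, 64 mm in diameter, 15 mm high. Origin: centre of its underside. To be left alone.
- tally_counter: Bystander, loose: a small grey box-shaped tally counter with three steel keys, 45 mm (its x) by 60 mm (its y), 30 mm high with keys. Origin: centre of its underside. To be left alone.

How it is judged:
By the outcome, as a careful person would: the job done as asked, in the order asked, and still so for the second after the job is handed in, with the robot touching nothing.
It also fails if it takes over 120 s, if anything falls off the work surface, if the arm or the gripper's body presses on something with over 40 N, if the wrist force passes 120 N, or if a joint passes its speed limit or range.

## Working session

There is one attempt and no reset: what is moved stays moved. The work goes in short steps, Python scripts to look and compute and a shell command to move; the robot and the scene stay as the last step left them, time stands still between calls to the robot, and variables do not carry over. Pictures are saved under pics/ and viewed, at most 14 in all, crops included, and the job is handed in when it is done.

```bash
ls; mkdir -p pics
python3 - <<'E'
from plant import r, cams, job, observe
import cv2,numpy as np
np.set_printoptions(precision=4,suppress=True)
for n in("top","side"):
    cv2.imwrite(f"pics/{n}0.png",cams.read_camera(n)[:,:,::-1]);print(n,cams.calibration(n))
print(cams.calibration("wrist"));print(observe(),r.grip_depth)
E
```

```text
nudge.py
pics
plant.py
top {'vfov': 51.26215288330327, 'cx': 252.26869041157917, 'cy': 192.39143967920683, 'extrinsics': array([[-0.0104, -0.9915,  0.1296,  0.3878],
       [-0.9998,  0.008 , -0.019 ,  0.0046],
       [ 0.0178, -0.1298, -0.9914,  1.1974],
       [ 0.    ,  0.    ,  0.    ,  1.    ]])}
side {'vfov': 47.37837130490484, 'cx': 252.67611553227997, 'cy': 191.6120812924005, 'extrinsics': array([[ 0.7899, -0.3678,  0.4906, -0.1951],
       [-0.6129, -0.4959,  0.6151, -0.9073],
       [ 0.0171, -0.7866, -0.6172,  0.951 ],
       [ 0.    ,  0.    ,  0.    ,  1.    ]])}
{'vfov': 60.56572086753254, 'cx': 259.0016632416762, 'cy': 194.18485488844416, 'T_tool_cam': array([[-0.0001, -0.9548, -0.2971,  0.0756],
       [ 1.    , -0.0001, -0.    ,  0.0002],
       [ 0.    , -0.2971,  0.9548, -0.1742],
       [ 0.    ,  0.    ,  0.    ,  1.    ]])}
{'time': 0.1, 'joint_positions': array([ 1.1525,  0.2074,  1.5428,  0.    ,  1.3935, -0.1505]), 'dq': array([-0.0013, -0.0023, -0.0024, -0.0005,  0.0023, -0.0001]), 'effort': array([  0.0002, -38.409 , -29.2551,  -0.0002,   0.0048,   0.    ]), 'tcp_pos': array([0.1518, 0.5538, 0.198 ]), 'eef_rot': array([-0.0003,  0.1335,  0.991 , -0.001 ]), 'ft_force': array([ 0.1358, -0.4294, -0.5121]), 'wrist_torque': array([ 0.025 , -0.0223, -0.023 ]), 'grasp_force': 0.0, 'gripper_width': 0.08542778243022518} -0.0187
```

View pics/top0.png

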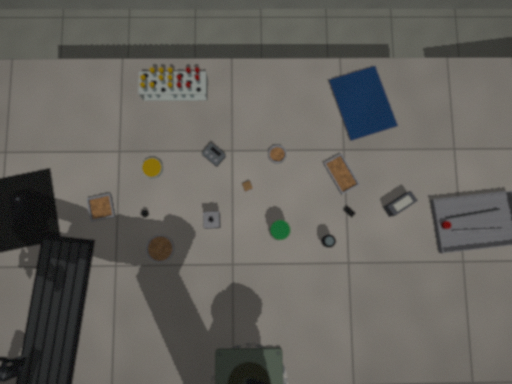

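View pics/side0.png

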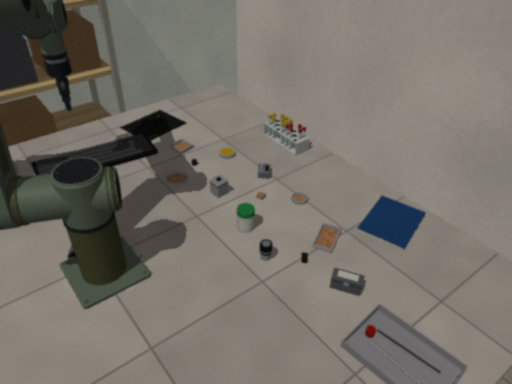

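The top view shows the jar at (279,229), eyepiece (328,240), slide box (399,202) and dish (211,219). The trays are: jar (160,247), eyepiece (277,153), box (340,173), dish (101,206). The petri dish is at (152,166) and the counter at (213,153). The side view agrees.

```bash
cat > h.py <<'E'
from plant import r, cams, job, observe
import cv2,numpy as np
from scipy.spatial.transform import Rotation as R
np.set_printoptions(precision=4,suppress=True)
def quat(q): return R.from_quat([q[1],q[2],q[3],q[0]])
def shot(n):
    s=observe(); im=cams.read_camera(n); c=cams.calibration(n)
    if n=="wrist":
        T=np.eye(4);T[:3,:3]=quat(s["eef_rot"]).as_matrix();T[:3,3]=s["tcp_pos"];E=T@c["T_tool_cam"]
    else:E=c["extrinsics"]
    f=192/np.tan(np.radians(c["vfov"]/2))
    return im,(f,c["cx"],c["cy"],E)
def cast(px,cam,z):
    f,cx,cy,E=cam; px=np.atleast_2d(px).astype(float)
    d=np.c_[(px[:,0]-cx)/f,(px[:,1]-cy)/f,np.ones(len(px))]@E[:3,:3].T
    return E[:3,3]+d*((z-E[2,3])/d[:,2])[:,None]
def proj(p,cam):
    f,cx,cy,E=cam; q=(np.atleast_2d(p)-E[:3,3])@E[:3,:3]
    return q[:,:2]/q[:,2:]*f+[cx,cy]
def blobs(mask,amin=30):
    cs,_=cv2.findContours(mask.astype(np.uint8),cv2.RETR_EXTERNAL,cv2.CHAIN_APPROX_NONE)
    return [c[:,0] for c in cs if cv2.contourArea(c)>=amin]
def rect(pts):  # world xy pts -> centre, sizes, yaw of long side
    c,(w,h),a=cv2.minAreaRect(pts[:,:2].astype(np.float32)*1000); a=np.radians(a)
    if h>w:w,h,a=h,w,a+np.pi/2
    return np.array(c)/1000,(w,h),(a+np.pi/2)%np.pi-np.pi/2
def togo(x,y,z,yaw=None):
    """tool-frame step from the present pose to TCP x,y,z pointing down, finger line at world angle yaw (mod pi)"""
    s=observe(); Q=quat(s["eef_rot"]); d=Q.inv().apply(np.array([x,y,z])-s["tcp_pos"])
    Y=Q.as_matrix()[:,1]; cur=np.arctan2(Y[1],Y[0])
    print("t %.2f tcp"%s["time"],s["tcp_pos"],"step",d,"fing yaw %.3f"%cur,"w %.4f"%s["gripper_width"],"q6 %.2f"%s["joint_positions"][5], "tiltz",Q.as_matrix()[:,2])
    if yaw is not None: # world turn +a is tool rz -a
        a=(yaw-cur+np.pi/2)%np.pi-np.pi/2; print("rz",-a, "or",-a+np.pi if -a<0 else -a-np.pi)
E
python3 - <<'E'
from h import *
im,cam=shot("top")
hsv=cv2.cvtColor(im,cv2.COLOR_RGB2HSV)
H,S,V=[hsv[...,i].astype(int) for i in range(3)]
for nm,m,z in(("cork",(H>5)&(H<20)&(S>85),.004),("green",(H>50)&(H<80)&(S>120),.078),("yellow",(H>20)&(H<32)&(S>120),.015)):
    for b in blobs(m,30):
        w=cast(b,cam,z); c,s,a=rect(w); print(nm,b.mean(0),c,s,round(a,3))
for nm,p,z in(("eyep",(328,240),.058),("box",(399,203),.048),("dish",(211,219),.064),("tally",(213,153),.03),("black1",(145,212),.01),("cork2",(247,185),.01),("black2",(349,211),.01)): print(nm,cast(p,cam,z)[0])
cv2.imwrite("pics/z.png",cv2.resize(im[110:280,70:440,::-1],None,fx=2.16,fy=2.16,interpolation=cv2.INTER_CUBIC))
togo(.45,-.06,.25)
E
```

```text
cork [159.5469 248.0312] [0.3812 0.2551] (64.84706115722656, 64.13079071044922) 1.561
cork [100.1739 206.9275] [0.5033 0.4347] (56.70241928100586, 56.32204818725586) 0.194
cork [246.7826 185.2609] [ 0.5653 -0.0017] (23.19410514831543, 21.61392593383789) 0.45
cork [341.0897 173.4744] [ 0.6003 -0.2888] (96.45305633544922, 47.972900390625) 0.496
cork [276.9167 153.9167] [ 0.6614 -0.0934] (39.8565788269043, 37.38542938232422) 1.564
green [279.6275 229.3333] [ 0.4306 -0.0918] (50.173667907714844, 47.568214416503906) -0.017
yellow [151.2745 166.8627] [0.6213 0.2833] (54.20873260498047, 53.493072509765625) -1.101
yellow [169.8571  73.0714] [0.9149 0.2323] (42.20170593261719, 12.332836151123047) 0.015
eyep [ 0.3988 -0.2307  0.058 ]
box [ 0.5035 -0.4436  0.048 ]
dish [0.4611 0.1004 0.064 ]
tally [0.6596 0.0979 0.03  ]
black1 [0.4871 0.3    0.01  ]
cork2 [ 0.5656 -0.0026  0.01  ]
black2 [ 0.4847 -0.3066  0.01  ]
t 0.15 tcp [0.1519 0.5539 0.1981] step [-0.4499 -0.5132 -0.0511] fing yaw 1.303 w 0.0854 q6 -0.15 tiltz [-0.0008 -0.0017 -1.    ]
```

View pics/z.png

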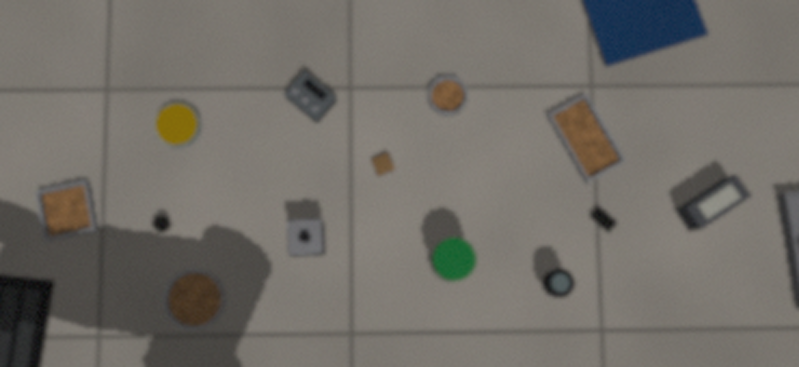

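All four objects, four trays and the bystanders are visible in the crop. Next I move over the jar area for a wrist view.

Careful with the scale: shifts go in shares of 0.75 m and turns go in shares of pi/2 rad. That gives: -0.03 m / 0.75 = -0.04, -0.0265 m / 0.75 = -0.0353.

```bash
for i in 1 2 3; do python3 nudge.py '0.085,-0.0353,-0.04,-0.004,0,0,0;0.085,-0.0353,-0.04,-0.004,0,0,0;0.085,-0.0353,-0.04,-0.004,0,0,0;0.085,-0.0353,-0.04,-0.004,0,0,0;0.085,-0.0353,-0.04,-0.004,0,0,0'; done
python3 nudge.py '0.085,-0.0353,-0.04,-0.004,0,0,0;0.085,-0.0353,-0.04,-0.004,0,0,0;0.085,0,0,0,0,0,0'
python3 - <<'E'
from h import *
im,cam=shot("wrist"); cv2.imwrite("pics/w1.png",im[...,::-1])
togo(.43,-.09,.2)
for n,p in(("jar",(.4306,-.0918,.078)),("ey",(.3988,-.2307,.058)),("dish",(.461,.1,.064)),("eh",(.6614,-.0934,.004)),("cork2",(.565,-.002,.01))): print(n,proj(p,cam))
E
```

```text
time: 0.57
tcp_pos: [0.2403, 0.373, 0.2138]
eef_rot: [-0.0, 0.133, 0.991, -0.0]
ft_force: [1.6, 0.3, 0.5]
gripper_width: 0.0847
grasp_force: 0.0
time: 0.98
tcp_pos: [0.3284, 0.1933, 0.2292]
eef_rot: [0.0, 0.133, 0.991, 0.0]
ft_force: [0.8, -0.6, -0.1]
gripper_width: 0.0853
grasp_force: 0.0
time: 1.4
tcp_pos: [0.4166, 0.0134, 0.2442]
eef_rot: [0.0, 0.134, 0.991, 0.0]
ft_force: [1.5, 0.5, -0.5]
gripper_width: 0.0853
grasp_force: 0.0
time: 1.65
tcp_pos: [0.4542, -0.0627, 0.2505]
eef_rot: [0.001, 0.137, 0.991, -0.002]
ft_force: [-0.6, -0.4, 0.0]
gripper_width: 0.0849
grasp_force: 0.0
t 1.70 tcp [ 0.4526 -0.0596  0.25  ] step [ 0.0135 -0.0354  0.05  ] fing yaw 1.297 w 0.0847 q6 -1.62 tiltz [-0.0002 -0.0004 -1.    ]
jar [[226.9477 151.2959]]
ey [[102.6049 154.3599]]
dish [[406.1724 128.1432]]
eh [[277.4643 292.007 ]]
cork2 [[324.8274 219.5524]]
```

View pics/w1.png

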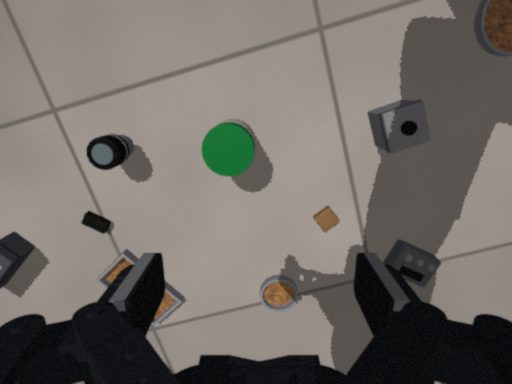

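The wrist view agrees with the top view: jar (228,150), eyepiece (104,152), knob (408,127), eyepiece tray (278,293). I measure these more precisely.

Run:
```python
from h import *
im,cam=shot("wrist"); hsv=cv2.cvtColor(im,cv2.COLOR_RGB2HSV)
H,S,V=[hsv[...,i].astype(int) for i in range(3)]
def enc(b,z): c,rr=cv2.minEnclosingCircle((cast(b,cam,z)[:,:2]*1000).astype(np.float32)); return np.array(c),rr
for b in blobs((H>50)&(H<80)&(S>120)): print("jar",enc(b,.078))
m=(V<60); m[:, :40]=0;m[250:]=0
for b in blobs(m,60): print("dark",b.mean(0),enc(b,.058))
for b in blobs((H>5)&(H<20)&(S>85),150): print("cork",b.mean(0),enc(b,.004))
togo(.431,-.0918,.036)
```

```text
jar (array([429.0858, -89.9713]), 28.433250427246094)
dark [401.1667 247.125 ] (array([604.8231,  79.8075]), 14.13978099822998)
dark [ 93.8382 224.2941] (array([ 472.3234, -271.8512]), 16.946468353271484)
dark [105.7818 153.3909] (array([ 397.5205, -220.9297]), 26.864870071411133)
dark [405.4783 130.6087] (array([462.4158, 105.0858]), 9.69962215423584)
dark [380.1125 136.35  ] (array([460.9103,  78.2738]), 21.716297149658203)
dark [479.471   32.2899] (array([384.9719, 201.1562]), 28.649370193481445)
cork [160.8909 307.2545] (array([ 635.5863, -269.0535]), 23.113834381103516)
cork [276.3649 295.527 ] (array([662.8862, -92.4625]), 22.701303482055664)
cork [114.6393 272.4262] (array([ 564.3428, -307.5779]), 23.47319793701172)
cork [323.4386 220.6667] (array([566.9379,   0.3629]), 17.73611831665039)
cork [498.7887  25.331 ] (array([385.8701, 249.0758]), 32.57612228393555)
t 1.75 tcp [ 0.4516 -0.0577  0.2496] step [ 0.0104 -0.0385  0.2136] fing yaw 1.300 w 0.0851 q6 -1.62 tiltz [-0.0013  0.0008 -1.    ]
```

In the tool's units: -0.036 m / 0.75 = -0.048, 0.0105 m / 0.75 = 0.014.

```bash
python3 nudge.py '0.085,0.014,-0.048,0,0,0,0;0.085,0,0,0.048,0,0,0;0.085,0,0,0.048,0,0,0;0.085,0,0,0.048,0,0,0;0.085,0,0,0,0,0,0'
python3 - <<'E'
from h import *
for i in range(3): shot("wrist");togo(.430,-.091,.036)
E
```

```text
time: 2.17
tcp_pos: [0.4249, -0.0844, 0.1349]
eef_rot: [-0.008, 0.133, 0.991, 0.002]
ft_force: [-1.6, 0.7, -0.8]
gripper_width: 0.0846
grasp_force: 0.0
t 2.22 tcp [ 0.4276 -0.0854  0.1383] step [-0.0049 -0.0049  0.1023] fing yaw 1.305 w 0.0849 q6 -1.70 tiltz [-0.0097  0.0044 -0.9999]
t 2.27 tcp [ 0.4305 -0.0867  0.1413] step [-0.001  -0.0043  0.1053] fing yaw 1.305 w 0.0853 q6 -1.70 tiltz [-0.0034  0.0017 -1.    ]
t 2.32 tcp [ 0.4326 -0.0877  0.1433] step [ 0.0017 -0.0038  0.1073] fing yaw 1.305 w 0.0849 q6 -1.70 tiltz [ 0.0011 -0.0003 -1.    ]
```

In the tool's units: 0.03 m / 0.75 = 0.04, -0.0035 m / 0.75 = -0.0047.

```bash
python3 nudge.py '0.085,0.0013,-0.0047,0.04,0,0,0;0.085,0,0,0.04,0,0,0;0.085,0,0,0.0333,0,0,0;0.085,0,0,0.02,0,0,0;0.085,0,0,0.0067,0,0,0'
python3 nudge.py '0.085,0,0,0,0,0,0;0.085,0,0,0,0,0,0;0.085,0,0,0,0,0,0'
python3 - <<'E'
from h import *
for i in range(2): shot("top");togo(.430,-.091,.036)
E
```

```text
time: 2.73
tcp_pos: [0.4307, -0.0913, 0.0374]
eef_rot: [0.0, 0.133, 0.991, -0.0]
ft_force: [0.0, 0.6, -0.0]
gripper_width: 0.0847
grasp_force: 0.0
time: 2.98
tcp_pos: [0.4325, -0.0924, 0.0394]
eef_rot: [0.002, 0.133, 0.991, -0.001]
ft_force: [0.3, 0.7, -0.0]
gripper_width: 0.0848
grasp_force: 0.0
t 3.03 tcp [ 0.4322 -0.0923  0.0392] step [0.0025 0.0007 0.0032] fing yaw 1.303 w 0.0850 q6 -1.71 tiltz [ 0.0042 -0.0018 -1.    ]
t 3.08 tcp [ 0.4319 -0.0922  0.0389] step [0.0021 0.0007 0.0029] fing yaw 1.303 w 0.0849 q6 -1.71 tiltz [ 0.0036 -0.0015 -1.    ]
```

In the tool's units: 0.002 m / 0.75 = 0.0027.

```bash
python3 nudge.py '0.05,0.0027,0,0.0027,0,0,0;0.05,0,0,0,0,0,0;0.05,0,0,0,0,0,0;0.05,0,0,0,0,0,0;0.05,0,0,0,0,0,0'
python3 nudge.py '0.05,0,0,0,0,0,0;0.05,0,0,0,0,0,0;0.05,0,0,0,0,0,0;0.05,0,0,0,0,0,0;0.05,0,0,0,0,0,0'
```

```text
time: 3.5
tcp_pos: [0.4283, -0.0911, 0.036]
eef_rot: [-0.0, 0.134, 0.991, 0.0]
ft_force: [-2.5, 1.4, 6.9]
gripper_width: 0.0529
grasp_force: 61.4
time: 3.92
tcp_pos: [0.4283, -0.0911, 0.036]
eef_rot: [-0.0, 0.133, 0.991, 0.0]
ft_force: [-2.6, 1.1, 6.7]
gripper_width: 0.0531
grasp_force: 61.4
```

In the tool's units: -0.03 m / 0.75 = -0.04, -0.02 m / 0.75 = -0.0267.

```bash
python3 nudge.py '0.04,0,0,-0.0133,0,0,0;0.04,0,0,-0.04,0,0,0;0.04,0,0,-0.04,0,0,0;0.04,0,0,-0.04,0,0,0;0.04,0,0,-0.0267,0,0,0'
python3 nudge.py '0.04,0.0067,0.016,0,0,0,0;0.04,0.0133,0.0313,0,0,0,0;0.04,0.018,0.0427,0,0,0,0;0.04,0.018,0.0427,0,0,0,0;0.04,0.018,0.0427,0,0,0,0'
python3 nudge.py '0.04,0.018,0.0427,0,0,0,0;0.04,0.0133,0.0313,0,0,0,0;0.04,0.0067,0.016,0,0,0,0;0.04,0,0,0,0,0,0;0.04,0,0,0,0,0,0'
python3 - <<'E'
from h import *
im,cam=shot("wrist"); cv2.imwrite("pics/w2.png",im[...,::-1]);togo(.3835,.252,.17)
hsv=cv2.cvtColor(im,cv2.COLOR_RGB2HSV)
H,S,V=[hsv[...,i].astype(int) for i in range(3)]
print(proj((.3835,.252,.004),cam),proj((.5033,.4347,.004),cam))
for b in blobs((H>5)&(H<20)&(S>85),150): print("cork",b.mean(0),len(b),rect(cast(b,cam,.004)))
E
```

```text
time: 4.33
tcp_pos: [0.4291, -0.0914, 0.1582]
eef_rot: [0.002, 0.134, 0.991, -0.0]
ft_force: [1.4, 0.2, -1.5]
gripper_width: 0.0527
grasp_force: 63.5
time: 4.75
tcp_pos: [0.4086, 0.0516, 0.1553]
eef_rot: [-0.0, 0.134, 0.991, 0.0]
ft_force: [0.3, -0.2, -1.9]
gripper_width: 0.0529
grasp_force: 63.6
time: 5.17
tcp_pos: [0.3993, 0.1234, 0.1551]
eef_rot: [-0.0, 0.132, 0.991, -0.0]
ft_force: [-0.1, -1.4, -2.5]
gripper_width: 0.0529
grasp_force: 63.7
t 5.22 tcp [0.3996 0.1228 0.1551] step [ 0.0496  0.1204 -0.015 ] fing yaw 1.304 w 0.0528 q6 -1.21 tiltz [-0.0002 -0.0007 -1.    ]
[[382.8094 120.5984]] [[577.4053 187.7382]]
cork [197.0615 329.7385] 65 (array([ 0.5665, -0.0011]), (30.782073974609375, 29.302038192749023), np.float64(-1.186292590718673))
cork [389.0577 116.3365] 208 (array([0.3819, 0.2583]), (69.66641998291016, 69.0973892211914), np.float64(-0.2656901329937007))
```

View pics/w2.png

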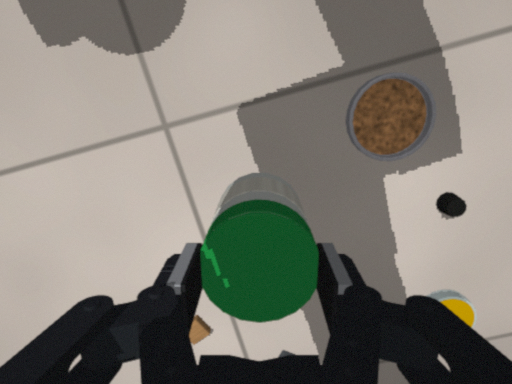

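The tray is fully visible at (389,116) and the jar hangs upright in the fingers.

```bash
python3 nudge.py '0.04,0.0067,0.0167,0,0,0,0;0.04,0.0173,0.0413,0,0,0,0;0.04,0.022,0.05,0,0,0,0;0.04,0.0173,0.0413,0,0,0,0;0.04,0.0067,0.0167,0,0,0,0'
python3 nudge.py '0.04,0,0,0.0133,0,0,0;0.04,0,0,0.0267,0,0,0;0.04,0,0,0.04,0,0,0;0.04,0,0,0.0267,0,0,0;0.04,0,0,0.0133,0,0,0'
python3 - <<'E'
from h import *
for i in range(2):im,cam=shot("wrist");togo(.382,.257,.041)
cv2.imwrite("pics/w3.png",im[...,::-1])
E
```

```text
time: 5.63
tcp_pos: [0.3821, 0.2592, 0.1553]
eef_rot: [-0.0, 0.133, 0.991, 0.001]
ft_force: [0.4, 0.1, -1.3]
gripper_width: 0.0527
grasp_force: 63.8
time: 6.05
tcp_pos: [0.3799, 0.254, 0.0616]
eef_rot: [-0.003, 0.135, 0.991, -0.002]
ft_force: [-0.3, -0.5, -2.5]
gripper_width: 0.0528
grasp_force: 63.8
t 6.10 tcp [0.3793 0.2539 0.0609] step [-0.0019  0.0038  0.0198] fing yaw 1.301 w 0.0528 q6 -0.90 tiltz [-0.0074 -0.0039 -1.    ]
t 6.15 tcp [0.3804 0.2547 0.0627] step [-0.001   0.0028  0.0217] fing yaw 1.301 w 0.0531 q6 -0.90 tiltz [-0.0054 -0.0028 -1.    ]
```

View pics/w3.png

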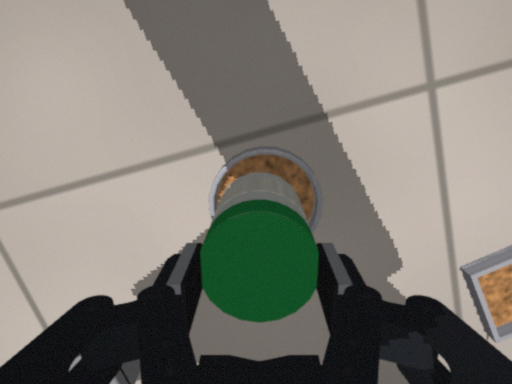

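The tray ring is centred at about column 266 and the jar at 260. A 3 mm shift along +y corrects that, then down.

In the tool's units: 0.006 m / 0.75 = 0.008, 0.003 m / 0.75 = 0.004.

```bash
python3 nudge.py '0.04,0,0.004,0.008,0,0,0;0.04,0,0,0.008,0,0,0;0.04,0,0,0.0053,0,0,0;0.04,0,0,0.004,0,0,0;0.04,0,0,0,0,0,0'
python3 nudge.py '0.04,0,0,0.0013,0,0,0;0.04,0,0,0.0013,0,0,0;0.04,0,0,0,0,0,0'
```

```text
time: 6.57
tcp_pos: [0.3828, 0.2599, 0.0459]
eef_rot: [-0.0, 0.133, 0.991, -0.0]
ft_force: [-0.1, -0.2, -2.7]
gripper_width: 0.0529
grasp_force: 63.8
time: 6.82
tcp_pos: [0.383, 0.26, 0.0442]
eef_rot: [0.0, 0.133, 0.991, 0.0]
ft_force: [0.3, 0.9, -2.0]
gripper_width: 0.053
grasp_force: 63.8
```

In the tool's units: -0.002 m / 0.75 = -0.0027, 0.001 m / 0.75 = 0.0013.

```bash
python3 nudge.py '0.04,0,-0.0027,0.0013,0,0,0;0.04,0,0,0.0013,0,0,0;0.04,0,0,0,0,0,0'
python3 nudge.py '0.04,0,0,0.0013,0,0,0;0.04,0,0,0,0,0,0'
python3 nudge.py '0.04,0,0,0.0013,0,0,0;0.04,0,0,0,0,0,0'
```

```text
time: 7.07
tcp_pos: [0.3822, 0.2578, 0.0419]
eef_rot: [-0.0, 0.134, 0.991, -0.0]
ft_force: [0.5, 0.1, -0.9]
gripper_width: 0.0527
grasp_force: 63.8
time: 7.23
tcp_pos: [0.3823, 0.258, 0.0409]
eef_rot: [-0.0, 0.134, 0.991, -0.0]
ft_force: [0.2, 0.2, -1.5]
gripper_width: 0.053
grasp_force: 63.8
time: 7.4
tcp_pos: [0.3826, 0.2581, 0.0401]
eef_rot: [0.0, 0.133, 0.991, 0.0]
ft_force: [0.1, -0.0, -1.9]
gripper_width: 0.0528
grasp_force: 64.0
```

In the tool's units: 0.001 m / 0.75 = 0.0013.

```bash
python3 nudge.py '0.04,0,0,0.0013,0,0,0;0.04,0,0,0,0,0,0'
python3 nudge.py '0.04,0,0,0.0013,0,0,0;0.04,0,0,0,0,0,0'
```

```text
time: 7.57
tcp_pos: [0.3828, 0.2582, 0.04]
eef_rot: [0.0, 0.133, 0.991, 0.0]
ft_force: [-1.8, -0.1, 5.9]
gripper_width: 0.0527
grasp_force: 64.7
time: 7.73
tcp_pos: [0.3829, 0.2582, 0.0399]
eef_rot: [0.0, 0.133, 0.991, -0.0]
ft_force: [-4.6, -2.0, 12.5]
gripper_width: 0.0529
grasp_force: 65.4
```

Contact is made, so I release and retreat, then head for the eyepiece.

In the tool's units: -0.001 m / 0.75 = -0.0013.

```bash
python3 nudge.py '0.085,0,0,-0.0013,0,0,0;0.085,0,0,0,0,0,0;0.085,0,0,0,0,0,0;0.085,0,0,0,0,0,0;0.085,0,0,0,0,0,0'
python3 nudge.py '0.085,0,0,-0.0267,0,0,0;0.085,0,0,-0.04,0,0,0;0.085,0,0,-0.0533,0,0,0;0.085,0,0,-0.0533,0,0,0;0.085,0,0,-0.0267,0,0,0'
python3 - <<'E'
from h import *
im,cam=shot("top"); cv2.imwrite("pics/t2.png",cv2.resize(im[120:300,100:400,::-1],None,fx=2.5,fy=2.5))
togo(.46,-.16,.2)
E
```

```text
time: 8.15
tcp_pos: [0.3823, 0.2579, 0.0389]
eef_rot: [-0.0, 0.134, 0.991, -0.0]
ft_force: [-0.5, -0.5, 0.3]
gripper_width: 0.085
grasp_force: 0.0
time: 8.57
tcp_pos: [0.3848, 0.2591, 0.1941]
eef_rot: [0.003, 0.133, 0.991, 0.002]
ft_force: [0.8, 0.1, 1.3]
gripper_width: 0.085
grasp_force: 0.0
t 8.62 tcp [0.3869 0.26   0.1971] step [-0.1816 -0.3857 -0.0042] fing yaw 1.303 w 0.0849 q6 -0.90 tiltz [ 0.0125  0.0054 -0.9999]
```

View pics/t2.png

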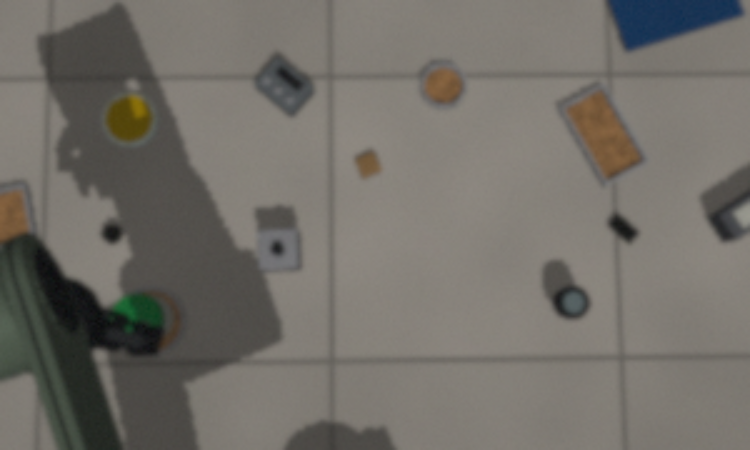

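The jar stands in its tray (green lid at (140,315) in this crop).

In the tool's units: -0.0355 m / 0.75 = -0.0473, -0.0158 m / 0.75 = -0.0211.

```bash
for i in 1 2; do python3 nudge.py '0.085,-0.0211,-0.0473,0,0,0,0;0.085,-0.0211,-0.0473,0,0,0,0;0.085,-0.0211,-0.0473,0,0,0,0;0.085,-0.0211,-0.0473,0,0,0,0;0.085,-0.0211,-0.0473,0,0,0,0'; done
python3 nudge.py '0.085,-0.0211,-0.0473,0,0,0,0;0.085,-0.0211,-0.0473,0,0,0,0;0.085,-0.0211,-0.0473,0,0,0,0;0.085,0,0,0,0,0,0;0.085,0,0,0,0,0,0'
python3 nudge.py '0.085,0,0,0,0,0,0;0.085,0,0,0,0,0,0;0.085,0,0,0,0,0,0'
python3 - <<'E'
from h import *
im,cam=shot("wrist"); cv2.imwrite("pics/w4.png",im[...,::-1]);togo(.399,-.23,.15)
print(proj((.399,-.23,.058),cam))
E
```

```text
time: 9.03
tcp_pos: [0.4112, 0.0644, 0.1887]
eef_rot: [-0.0, 0.133, 0.991, 0.0]
ft_force: [1.9, 0.3, -0.8]
gripper_width: 0.0853
grasp_force: 0.0
time: 9.45
tcp_pos: [0.4405, -0.128, 0.1886]
eef_rot: [-0.0, 0.134, 0.991, 0.0]
ft_force: [0.6, 0.4, 0.4]
gripper_width: 0.0849
grasp_force: 0.0
time: 9.87
tcp_pos: [0.458, -0.243, 0.1881]
eef_rot: [-0.001, 0.135, 0.991, 0.0]
ft_force: [-0.3, 0.6, -1.0]
gripper_width: 0.0847
grasp_force: 0.0
time: 10.12
tcp_pos: [0.4582, -0.2398, 0.1888]
eef_rot: [-0.0, 0.133, 0.991, 0.0]
ft_force: [-0.3, 0.4, 0.4]
gripper_width: 0.0851
grasp_force: 0.0
t 10.17 tcp [ 0.4583 -0.24    0.1891] step [ 0.0599 -0.006   0.0391] fing yaw 1.305 w 0.0850 q6 -1.95 tiltz [-0.0001  0.0003 -1.    ]
[[251.9954 110.4057]]
```

View pics/w4.png

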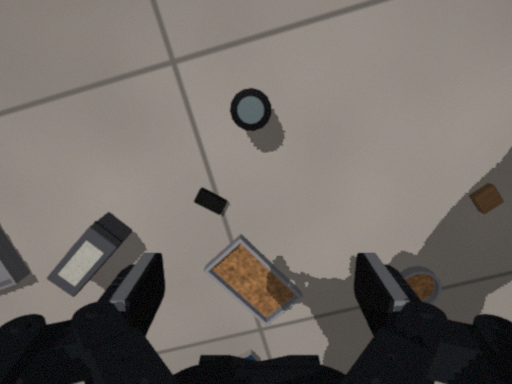

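The eyepiece is at (251,109), slide box (90,254), box tray (253,278), black block (211,201), and eyepiece tray (420,288) is partly hidden by a finger.

Run:
```python
from h import *
im,cam=shot("wrist"); hsv=cv2.cvtColor(im,cv2.COLOR_RGB2HSV)
H,S,V=[hsv[...,i].astype(int) for i in range(3)]
m=np.zeros(V.shape,bool);m[80:140,220:280]=1
for b in blobs((V<60)&m): 
    (x,y),(w,h),a=cv2.fitEllipse(b); print("eye",x,y,w,h,cast((x,y),cam,.058))
m[:]=0;m[225:325,190:320]=1
for b in blobs((H>5)&(H<20)&(S>85)&m,200): print("btray",rect(cast(b,cam,.004)))
m[:]=0;m[225:305,40:120]=1   # label
print(hsv[254,80],hsv[226,120],hsv[254,60])
for b in blobs((V>145)&(S<60)&m,300): print("label",b.mean(0),rect(cast(b,cam,.048)))
togo(.399,-.23,.02)
```

```text
eye 250.69174194335938 109.12742614746094 39.2938232421875 41.27035140991211 [[ 0.3978 -0.231   0.058 ]]
btray (array([ 0.6012, -0.2858]), (97.42855072021484, 49.625518798828125), np.float64(0.4982833321977371))
[ 21  21 168] [90 14 37] [ 10  21 146]
label [ 80.4948 262.6392] (array([ 0.5045, -0.4514]), (53.84382629394531, 21.144424438476562), np.float64(-1.0082817768726784))
label [ 53.0458 247.3768] (array([ 0.4718, -0.4671]), (78.06881713867188, 33.78028869628906), np.float64(-1.0250901849346592))
t 10.22 tcp [ 0.4584 -0.2401  0.1892] step [ 0.06   -0.0058  0.1692] fing yaw 1.305 w 0.0847 q6 -1.95 tiltz [ 0.0001  0.     -1.    ]
```

In the tool's units: 0.0305 m / 0.75 = 0.0407, 0.03 m / 0.75 = 0.04.

```bash
python3 nudge.py '0.085,0.04,-0.0047,0.0267,0,0,0;0.085,0.0407,-0.0047,0.04,0,0,0;0.085,0,0,0.04,0,0,0;0.085,0,0,0.0267,0,0,0;0.085,0,0,0,0,0,0'
python3 nudge.py '0.085,0,0,0.0333,0,0,0;0.085,0,0,0.0267,0,0,0;0.085,0,0,0.0133,0,0,0;0.085,0,0,0,0,0,0;0.085,0,0,0,0,0,0'
python3 - <<'E'
from h import *
for i in range(2):shot("side");togo(.398,-.231,.022)
E
```

```text
time: 10.63
tcp_pos: [0.3953, -0.2286, 0.0858]
eef_rot: [-0.004, 0.133, 0.991, 0.003]
ft_force: [-0.4, 0.7, -0.7]
gripper_width: 0.0851
grasp_force: 0.0
time: 11.05
tcp_pos: [0.3997, -0.2324, 0.0357]
eef_rot: [0.0, 0.133, 0.991, -0.0]
ft_force: [1.0, -0.5, 0.1]
gripper_width: 0.0849
grasp_force: 0.0
t 11.10 tcp [ 0.4003 -0.233   0.0363] step [0.0028 0.0013 0.0143] fing yaw 1.304 w 0.0850 q6 -2.02 tiltz [ 0.0018 -0.0016 -1.    ]
t 11.15 tcp [ 0.4005 -0.2332  0.0366] step [0.003  0.0015 0.0146] fing yaw 1.303 w 0.0851 q6 -2.02 tiltz [ 0.0024 -0.0021 -1.    ]
```

In the tool's units: 0.007 m / 0.75 = 0.0093, 0.005 m / 0.75 = 0.0067.

```bash
python3 nudge.py '0.085,0.0027,0.0013,0.0093,0,0,0;0.085,0,0,0.0067,0,0,0;0.085,0,0,0.0027,0,0,0;0.085,0,0,0,0,0,0;0.085,0,0,0,0,0,0'
python3 nudge.py '0.03,0,0,0,0,0,0;0.03,0,0,0,0,0,0;0.03,0,0,0,0,0,0;0.03,0,0,0,0,0,0;0.03,0,0,0,0,0,0'
python3 nudge.py '0.02,0,0,0,0,0,0;0.02,0,0,0,0,0,0;0.02,0,0,0,0,0,0'
```

```text
time: 11.57
tcp_pos: [0.3972, -0.2306, 0.0208]
eef_rot: [-0.0, 0.134, 0.991, 0.0]
ft_force: [-0.9, -0.2, 0.6]
gripper_width: 0.0848
grasp_force: 0.0
time: 11.98
tcp_pos: [0.3979, -0.2312, 0.0216]
eef_rot: [0.0, 0.134, 0.991, -0.0]
ft_force: [-0.7, 1.3, 3.1]
gripper_width: 0.0336
grasp_force: 59.3
time: 12.23
tcp_pos: [0.3979, -0.2312, 0.0216]
eef_rot: [0.0, 0.133, 0.991, -0.0]
ft_force: [-1.3, -0.4, 5.4]
gripper_width: 0.0339
grasp_force: 59.3
```

In the tool's units: -0.04 m / 0.75 = -0.0533, -0.01 m / 0.75 = -0.0133.

```bash
python3 nudge.py '0.02,0,0,-0.0133,0,0,0;0.02,0,0,-0.04,0,0,0;0.02,0,0,-0.0533,0,0,0;0.02,0,0,-0.04,0,0,0;0.02,0,0,-0.0133,0,0,0'
python3 nudge.py '0.02,-0.0147,0.0133,0,0,0,0;0.02,-0.0293,0.0273,0,0,0,0;0.02,-0.034,0.0316,0,0,0,0;0.02,-0.034,0.0316,0,0,0,0;0.02,-0.034,0.0316,0,0,0,0'
python3 nudge.py '0.02,-0.034,0.0316,0,0,0,0;0.02,-0.034,0.0316,0,0,0,0;0.02,-0.034,0.0316,0,0,0,0;0.02,-0.0293,0.0273,0,0,0,0;0.02,-0.0147,0.0133,0,0,0,0'
python3 nudge.py '0.02,0,0,0,0,0,0;0.02,0,0,0,0,0,0;0.02,0,0,0,0,0,0;0.02,0,0,0,0,0,0'
python3 - <<'E'
from h import *
im,cam=shot("wrist");togo(.6625,-.0928,.028)
cv2.imwrite("pics/w5.png",im[...,::-1])
E
```

```text
time: 12.65
tcp_pos: [0.4001, -0.233, 0.1463]
eef_rot: [0.004, 0.133, 0.991, -0.003]
ft_force: [0.5, -0.8, -0.1]
gripper_width: 0.0336
grasp_force: 60.0
time: 13.07
tcp_pos: [0.5301, -0.1606, 0.14]
eef_rot: [-0.001, 0.134, 0.991, 0.0]
ft_force: [1.1, -0.4, -0.6]
gripper_width: 0.0338
grasp_force: 60.0
time: 13.48
tcp_pos: [0.6643, -0.0902, 0.1393]
eef_rot: [-0.0, 0.132, 0.991, 0.001]
ft_force: [-0.0, -0.3, -1.0]
gripper_width: 0.034
grasp_force: 60.0
time: 13.82
tcp_pos: [0.6609, -0.0934, 0.1404]
eef_rot: [-0.001, 0.134, 0.991, -0.0]
ft_force: [-0.0, 0.2, -1.6]
gripper_width: 0.0338
grasp_force: 60.0
t 13.87 tcp [ 0.6611 -0.0935  0.1407] step [-0.0013  0.0011  0.1127] fing yaw 1.302 w 0.0343 q6 -1.57 tiltz [-0.0013  0.0001 -1.    ]
```

View pics/w5.png

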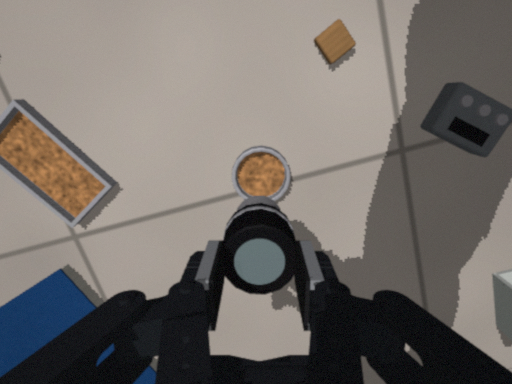

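The tray is at (262,174), straight ahead of the upright eyepiece. I compute its centre and the box tray's again.

Run:
```python
from h import *
im,cam=shot("wrist");hsv=cv2.cvtColor(im,cv2.COLOR_RGB2HSV)
H,S,V=[hsv[...,i].astype(int) for i in range(3)]
for b in blobs((H>5)&(H<20)&(S>85),300): print(b.mean(0),rect(cast(b,cam,.004)))
```

```text
[260.3101 173.6822] (array([ 0.6619, -0.0922]), (45.58931350708008, 42.89531326293945), np.float64(1.3017597987334568))
[ 46.812  163.6923] (array([ 0.5999, -0.2873]), (99.37924194335938, 47.86686706542969), np.float64(0.49750855205760613))
[334.4286  40.9694] (array([0.5652, 0.0007]), (27.33796501159668, 25.740650177001953), np.float64(-1.1673315162580682))
```

In the tool's units: 0.03 m / 0.75 = 0.04, -0.001 m / 0.75 = -0.0013.

```bash
python3 nudge.py '0.02,-0.0013,0.0013,0.0133,0,0,0;0.02,0,0,0.0333,0,0,0;0.02,0,0,0.04,0,0,0;0.02,0,0,0.0267,0,0,0;0.02,0,0,0.0133,0,0,0'
python3 nudge.py '0.02,0,0,0.0067,0,0,0;0.02,0,0,0,0,0,0;0.02,0,0,0,0,0,0;0.02,0,0,0,0,0,0'
python3 -c "
from h import *
shot('top');togo(.662,-.0925,.0256)"
```

```text
time: 14.33
tcp_pos: [0.6601, -0.0916, 0.0414]
eef_rot: [-0.004, 0.134, 0.991, 0.0]
ft_force: [-0.1, 0.5, -1.6]
gripper_width: 0.0339
grasp_force: 60.0
time: 14.67
tcp_pos: [0.6653, -0.0926, 0.0431]
eef_rot: [0.002, 0.134, 0.991, -0.0]
ft_force: [0.2, 0.2, -1.4]
gripper_width: 0.0335
grasp_force: 60.0
t 14.72 tcp [ 0.6653 -0.0925  0.0432] step [ 0.0033 -0.0009  0.0176] fing yaw 1.303 w 0.0341 q6 -1.57 tiltz [ 0.0039 -0.0011 -1.    ]
```

In the tool's units: 0.006 m / 0.75 = 0.008, 0.005 m / 0.75 = 0.0067.

```bash
python3 nudge.py '0.02,0.0027,0,0.008,0,0,0;0.02,0,0,0.0067,0,0,0;0.02,0,0,0.004,0,0,0;0.02,0,0,0,0,0,0;0.02,0,0,0,0,0,0'
python3 nudge.py '0.02,0,0,0.002,0,0,0;0.02,0,0,0,0,0,0;0.02,0,0,0,0,0,0'
```

```text
time: 15.13
tcp_pos: [0.6613, -0.0914, 0.0265]
eef_rot: [-0.0, 0.133, 0.991, 0.0]
ft_force: [-0.1, 0.4, -0.6]
gripper_width: 0.034
grasp_force: 60.0
time: 15.38
tcp_pos: [0.662, -0.0916, 0.0258]
eef_rot: [0.0, 0.133, 0.991, -0.0]
ft_force: [0.7, -1.0, -0.0]
gripper_width: 0.0337
grasp_force: 60.1
```

In the tool's units: 0.001 m / 0.75 = 0.0013.

```bash
python3 nudge.py '0.02,0,0,0.0013,0,0,0;0.02,0,0,0,0,0,0'
python3 nudge.py '0.085,0,0,-0.0007,0,0,0;0.085,0,0,0,0,0,0;0.085,0,0,0,0,0,0;0.085,0,0,0,0,0,0;0.085,0,0,0,0,0,0'
python3 nudge.py '0.085,0,0,-0.0267,0,0,0;0.085,0,0,-0.04,0,0,0;0.085,0,0,-0.0533,0,0,0;0.085,0,0,-0.0533,0,0,0;0.085,0,0,-0.04,0,0,0'
python3 - <<'E'
from h import *
shot("top"); togo(.54,-.36,.2,-1.008+np.pi/2); togo(.54,-.36,.2,.497+np.pi/2)
E
```

```text
time: 15.55
tcp_pos: [0.6625, -0.0918, 0.0257]
eef_rot: [0.001, 0.133, 0.991, -0.0]
ft_force: [-1.1, 0.3, 4.9]
gripper_width: 0.034
grasp_force: 60.8
time: 15.97
tcp_pos: [0.6614, -0.0915, 0.0246]
eef_rot: [-0.0, 0.134, 0.991, 0.0]
ft_force: [0.4, -0.0, 0.1]
gripper_width: 0.085
grasp_force: 0.0
time: 16.38
tcp_pos: [0.6627, -0.0917, 0.1886]
eef_rot: [0.002, 0.133, 0.991, -0.0]
ft_force: [0.9, -0.6, -0.7]
gripper_width: 0.0854
grasp_force: 0.0
t 16.43 tcp [ 0.6667 -0.0928  0.1964] step [ 0.0515 -0.2912 -0.0044] fing yaw 1.303 w 0.0849 q6 -1.57 tiltz [ 0.0153 -0.0042 -0.9999]
rz 0.7403807758214014 or -2.4012118777683917
t 16.43 tcp [ 0.6667 -0.0928  0.1964] step [ 0.0515 -0.2912 -0.0044] fing yaw 1.303 w 0.0849 q6 -1.57 tiltz [ 0.0153 -0.0042 -0.9999]
rz -0.7646192241785985 or 2.3769734294111946
```

In the tool's units: -0.0388 m / 0.75 = -0.0517, 0.0012 m / 0.75 = 0.0016.

```bash
for i in 1 2; do python3 nudge.py '0.085,0.0016,-0.0517,0,0,0,0;0.085,0.0016,-0.0517,0,0,0,0;0.085,0.0016,-0.0517,0,0,0,0;0.085,0.0016,-0.0517,0,0,0,0;0.085,0.0016,-0.0517,0,0,0,0'; done
python3 nudge.py '0.085,0.0016,-0.0517,0,0,0,0;0.085,0,0,0,0,0,0.0764;0.085,0,0,0,0,0,0.0764;0.085,0,0,0,0,0,0.0764;0.085,0,0,0,0,0,0.0764'
python3 nudge.py '0.085,0,0,0,0,0,0.0764;0.085,0,0,0,0,0,0.0764;0.085,0,0,0,0,0,0.0127;0.085,0,0,0,0,0,0;0.085,0,0,0,0,0,0'
python3 - <<'E'
from h import *
shot("top");im,cam=shot("wrist"); cv2.imwrite("pics/w6.png",im[...,::-1]);togo(.5045,-.4514,.2,.563)
E
```

```text
time: 16.85
tcp_pos: [0.6037, -0.2783, 0.1846]
eef_rot: [-0.0, 0.133, 0.991, 0.0]
ft_force: [1.0, -1.2, -0.0]
gripper_width: 0.085
grasp_force: 0.0
time: 17.27
tcp_pos: [0.5465, -0.4641, 0.1844]
eef_rot: [-0.0, 0.134, 0.991, 0.0]
ft_force: [0.4, 0.3, 0.2]
gripper_width: 0.0854
grasp_force: 0.0
time: 17.68
tcp_pos: [0.5354, -0.5, 0.184]
eef_rot: [-0.0, 0.368, 0.93, 0.0]
ft_force: [-0.3, -0.5, -0.1]
gripper_width: 0.0851
grasp_force: 0.0
time: 18.1
tcp_pos: [0.5359, -0.4995, 0.1846]
eef_rot: [-0.0, 0.482, 0.876, 0.0]
ft_force: [1.0, -0.5, 0.2]
gripper_width: 0.0851
grasp_force: 0.0
t 18.20 tcp [ 0.536  -0.4996  0.1848] step [ 0.0575 -0.0008 -0.0152] fing yaw 0.565 w 0.0849 q6 -1.43 tiltz [-0.0002  0.0002 -1.    ]
rz 0.0015895847123861273 or -3.140003068877407
```

View pics/w6.png

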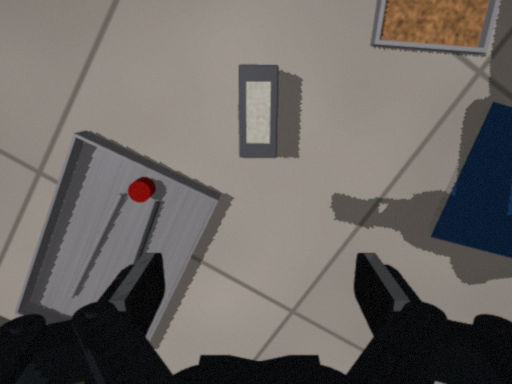

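The box is at (258,112), aligned with the fingers. The clutter tray's corner at (218,195) is well clear of where the left finger goes down.

Run:
```python
from h import *
im,cam=shot("wrist");hsv=cv2.cvtColor(im,cv2.COLOR_RGB2HSV)
V=hsv[...,2].astype(int)
m=np.zeros(V.shape,bool);m[50:180,220:290]=1
for b in blobs((V<100)&m,300): print(b.mean(0),cv2.boundingRect(b),rect(cast(b,cam,.048)))
m[:]=0;m[70:150,240:277]=1
for b in blobs((V>125)&m,300): c=rect(cast(b,cam,.048));print("label",b.mean(0),c);togo(*c[0],.016,c[2]+np.pi/2)
```

```text
[263.5399 111.1014] (239, 65, 51, 93) (array([ 0.509 , -0.4486]), (83.0042724609375, 46.91936492919922), np.float64(-0.9791864090684266))
label [257.7711 111.6325] (array([ 0.5045, -0.4511]), (54.664642333984375, 21.88079833984375), np.float64(-1.0180142324973458))
t 18.25 tcp [ 0.536  -0.4996  0.1849] step [ 0.0579 -0.0007  0.1689] fing yaw 0.564 w 0.0851 q6 -1.43 tiltz [-0. -0. -1.]
rz 0.011530014623762685 or -3.1300626389660304
```

In the tool's units: 0.03 m / 0.75 = 0.04, 0.029 m / 0.75 = 0.0387, 0.01 rad / 1.5708 = 0.0064.

```bash
python3 nudge.py '0.085,0.0387,-0.0007,0.0267,0,0,0.0064;0.085,0.0387,0,0.04,0,0,0;0.085,0,0,0.04,0,0,0;0.085,0,0,0.0267,0,0,0;0.085,0,0,0.0133,0,0,0'
python3 nudge.py '0.085,0,0,0.0267,0,0,0;0.085,0,0,0.02,0,0,0;0.085,0,0,0.0067,0,0,0;0.085,0,0,0,0,0,0;0.085,0,0,0,0,0,0'
python3 -c "
from h import *
shot('side');shot('side');togo(.5045,-.4511,.016,.5528)"
```

```text
time: 18.67
tcp_pos: [0.5027, -0.448, 0.0709]
eef_rot: [-0.003, 0.487, 0.874, 0.001]
ft_force: [-0.5, -0.6, -0.5]
gripper_width: 0.0849
grasp_force: 0.0
time: 19.08
tcp_pos: [0.5053, -0.4513, 0.0356]
eef_rot: [0.0, 0.487, 0.873, -0.0]
ft_force: [0.3, 0.8, -0.6]
gripper_width: 0.0846
grasp_force: 0.0
t 19.18 tcp [ 0.5059 -0.4519  0.0367] step [ 0.0015 -0.0008  0.0207] fing yaw 0.553 w 0.0850 q6 -1.41 tiltz [ 0.002  -0.0023 -1.    ]
rz 0.0002484487577589789 or -3.141344204832034
```

In the tool's units: 0.009 m / 0.75 = 0.012, 0.007 m / 0.75 = 0.0093.

```bash
python3 nudge.py '0.085,0,0,0.012,0,0,0;0.085,0,0,0.0093,0,0,0;0.085,0,0,0.004,0,0,0;0.085,0,0,0,0,0,0;0.085,0,0,0,0,0,0'
python3 nudge.py '0.03,0,0,0,0,0,0;0.03,0,0,0,0,0,0;0.02,0,0,0,0,0,0;0.02,0,0,0,0,0,0;0.02,0,0,0,0,0,0'
python3 nudge.py '0.02,0,0,0,0,0,0;0.02,0,0,0,0,0,0;0.02,0,0,0,0,0,0'
```

```text
time: 19.6
tcp_pos: [0.5045, -0.4503, 0.0153]
eef_rot: [-0.001, 0.487, 0.873, 0.0]
ft_force: [0.2, -0.2, 0.2]
gripper_width: 0.0849
grasp_force: 0.0
time: 20.02
tcp_pos: [0.505, -0.4509, 0.0163]
eef_rot: [0.0, 0.487, 0.873, -0.0]
ft_force: [0.2, 0.1, -0.8]
gripper_width: 0.0255
grasp_force: 0.0
time: 20.27
tcp_pos: [0.5049, -0.4508, 0.0161]
eef_rot: [0.0, 0.487, 0.873, -0.0]
ft_force: [-0.7, -0.0, 0.4]
gripper_width: 0.02
grasp_force: 0.1
```

The fingers closed to 20 mm with no force, so they missed the box. I look before anything else.

Run:
```python
from h import *
a,_=shot("wrist");b,_=shot("side")
b=cv2.resize(b[180:330,260:420],(512,480))
cv2.imwrite("pics/m.png",np.vstack([cv2.resize(a,(400,300)),cv2.resize(b,(400,300))])[...,::-1])
```

```text
(no output)
```

View pics/m.png

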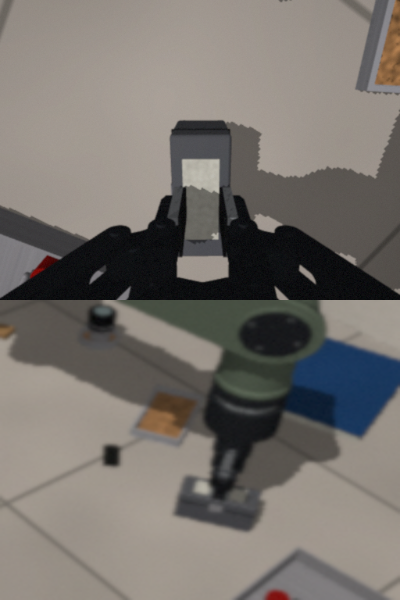

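```bash
python3 nudge.py '0.01,0,0,0,0,0,0;0.01,0,0,0,0,0,0;0.01,0,0,0,0,0,0'
python3 - <<'E'
from h import *
a,cam=shot("wrist");togo(.5045,-.4511,.016,.5528)
V=cv2.cvtColor(a,cv2.COLOR_RGB2GRAY)
for x,y in((.042,.018),(.042,-.018),(-.042,.018),(-.042,-.018)):
    s=observe();print(proj(s["tcp_pos"]+quat(s["eef_rot"]).apply([x,y,0])*[1,1,0]+[0,0,.048-s["tcp_pos"][2]],cam))
cv2.imwrite("pics/m2.png",cv2.resize(a[140:340,140:380],(720,600),interpolation=cv2.INTER_CUBIC)[...,::-1])
E
```

```text
time: 20.62
tcp_pos: [0.5051, -0.4509, 0.0163]
eef_rot: [0.0, 0.487, 0.873, -0.0]
ft_force: [0.6, 0.1, 0.8]
gripper_width: 0.01
grasp_force: 0.6
t 20.67 tcp [ 0.505  -0.4509  0.0162] step [ 0.0001 -0.0005  0.0002] fing yaw 0.553 w 0.0103 q6 -1.41 tiltz [ 0.0003 -0.0003 -1.    ]
rz 0.00016349142513205628 or -3.141429162164661
[[298.666  171.5026]]
[[217.5997 171.5048]]
[[292.8709 328.9998]]
[[223.6563 329.002 ]]
```

View pics/m2.png

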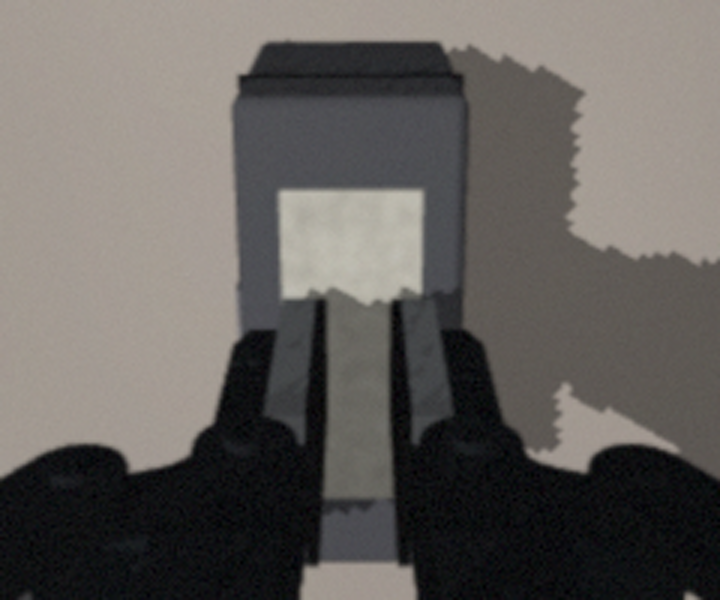

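The fingers closed above the box's lid. In the image the tips project about 35 mm behind the reported TCP, in the open views as well. I open, go 20 mm deeper and grip again, watching the force.

Careful with the scale: shifts go in shares of 0.75 m and turns go in shares of pi/2 rad. That gives: -0.003 m / 0.75 = -0.004.

```bash
python3 nudge.py '0.085,0,0,-0.004,0,0,0;0.085,0,0,0,0,0,0;0.085,0,0,0,0,0,0;0.085,0,0,0,0,0,0;0.085,0,0,0,0,0,0'
python3 nudge.py '0.085,0,0,0,0,0,0;0.085,0,0,0.008,0,0,0;0.085,0,0,0.008,0,0,0;0.085,0,0,0.0053,0,0,0;0.085,0,0,0,0,0,0'
python3 nudge.py '0.085,0,0,0.004,0,0,0;0.085,0,0,0.004,0,0,0;0.085,0,0,0,0,0,0;0.085,0,0,0,0,0,0'
```

```text
time: 21.08
tcp_pos: [0.5048, -0.4506, 0.0189]
eef_rot: [-0.0, 0.487, 0.873, 0.0]
ft_force: [0.8, 0.9, 0.1]
gripper_width: 0.0701
grasp_force: 0.0
time: 21.5
tcp_pos: [0.5038, -0.4495, 0.0009]
eef_rot: [-0.002, 0.487, 0.873, 0.001]
ft_force: [-0.5, 0.1, -0.4]
gripper_width: 0.0852
grasp_force: 0.0
time: 21.83
tcp_pos: [0.5048, -0.4506, -0.0033]
eef_rot: [-0.0, 0.487, 0.873, 0.0]
ft_force: [0.6, 0.5, -0.4]
gripper_width: 0.0851
grasp_force: 0.0
```

In the tool's units: 0.004 m / 0.75 = 0.0053.

```bash
python3 nudge.py '0.085,0,0,0.0053,0,0,0;0.085,0,0,0,0,0,0;0.02,0,0,0,0,0,0;0.02,0,0,0,0,0,0;0.02,0,0,0,0,0,0'
python3 nudge.py '0.02,0,0,0,0,0,0;0.02,0,0,0,0,0,0;0.02,0,0,0,0,0,0;0.02,0,0,0,0,0,0;0.02,0,0,0,0,0,0'
```

```text
time: 22.25
tcp_pos: [0.505, -0.4509, -0.0068]
eef_rot: [0.0, 0.487, 0.873, -0.0]
ft_force: [0.4, -0.3, 0.1]
gripper_width: 0.0513
grasp_force: 0.0
time: 22.67
tcp_pos: [0.5052, -0.4511, -0.0065]
eef_rot: [0.001, 0.487, 0.873, -0.0]
ft_force: [0.0, -0.0, 1.6]
gripper_width: 0.035
grasp_force: 61.6
```

In the tool's units: -0.03 m / 0.75 = -0.04, -0.025 m / 0.75 = -0.0333.

```bash
python3 nudge.py '0.02,0,0,-0.0133,0,0,0;0.02,0,0,-0.0333,0,0,0;0.02,0,0,-0.04,0,0,0;0.02,0,0,-0.0333,0,0,0;0.02,0,0,-0.0133,0,0,0'
python3 nudge.py '0.02,0.012,0.0223,0,0,0,0;0.02,0.024,0.0445,0,0,0,0;0.02,0.024,0.0445,0,0,0,0;0.02,0.024,0.0445,0,0,0,0;0.02,0.024,0.0445,0,0,0,0'
python3 nudge.py '0.02,0.0115,0.0223,0,0,0,0;0.02,0,0,0,0,0,0.0382;0.02,0,0,0,0,0,0.0764;0.02,0,0,0,0,0,0.0764;0.02,0,0,0,0,0,0.0764'
python3 nudge.py '0.02,0,0,0,0,0,0.0764;0.02,0,0,0,0,0,0.0764;0.02,0,0,0,0,0,0.0764;0.02,0,0,0,0,0,0.0764;0.02,0,0,0,0,0,0.0764'
python3 nudge.py '0.02,0,0,0,0,0,0.0764;0.02,0,0,0,0,0,0.0764;0.02,0,0,0,0,0,0.0764;0.02,0,0,0,0,0,0.0764;0.02,0,0,0,0,0,0.0764'
python3 nudge.py '0.02,0,0,0,0,0,0.0038;0.02,0,0,0,0,0,0;0.02,0,0,0,0,0,0;0.02,0,0,0,0,0,0'
python3 - <<'E'
from h import *
im,cam=shot("wrist");togo(.6003,-.287,.0,-1.0733)
for s in "ab": cv2.imwrite("pics/w7.png",im[...,::-1])
E
```

```text
time: 23.08
tcp_pos: [0.5066, -0.4525, 0.0978]
eef_rot: [0.003, 0.487, 0.873, -0.001]
ft_force: [0.9, -0.5, -0.0]
gripper_width: 0.0351
grasp_force: 61.2
time: 23.5
tcp_pos: [0.5898, -0.3009, 0.0918]
eef_rot: [-0.001, 0.488, 0.873, 0.0]
ft_force: [0.1, 0.2, -2.0]
gripper_width: 0.0346
grasp_force: 61.2
time: 23.92
tcp_pos: [0.5991, -0.2857, 0.0916]
eef_rot: [-0.001, 0.66, 0.751, -0.0]
ft_force: [0.3, -0.5, -0.2]
gripper_width: 0.0349
grasp_force: 61.2
time: 24.33
tcp_pos: [0.5989, -0.2861, 0.0916]
eef_rot: [-0.001, 0.853, 0.522, -0.001]
ft_force: [-0.0, -0.6, -2.0]
gripper_width: 0.0346
grasp_force: 61.2
time: 24.75
tcp_pos: [0.5989, -0.2861, 0.0917]
eef_rot: [-0.001, 0.969, 0.246, -0.001]
ft_force: [-0.0, 0.2, -2.4]
gripper_width: 0.0346
grasp_force: 61.2
time: 25.08
tcp_pos: [0.5997, -0.2866, 0.0926]
eef_rot: [-0.0, 0.969, 0.247, -0.0]
ft_force: [-0.8, 0.6, -0.6]
gripper_width: 0.0349
grasp_force: 61.2
t 25.13 tcp [ 0.5998 -0.2867  0.0928] step [0.0003 0.0006 0.0928] fing yaw -1.072 w 0.0347 q6 0.50 tiltz [-0.0004  0.0002 -1.    ]
rz 0.001628586329465831 or -3.139964067260327
```

View pics/w7.png

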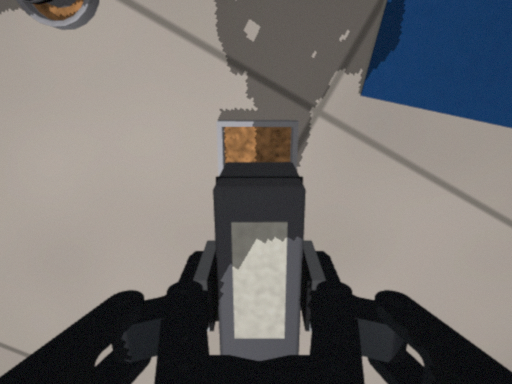

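The box is square with its tray (tray columns 217–299, box centred at 260). Lowering.

In the tool's units: 0.025 m / 0.75 = 0.0333, 0.02 m / 0.75 = 0.0267.

```bash
python3 nudge.py '0.02,0,0.0007,0.0133,0,0,0;0.02,0,0,0.0267,0,0,0;0.02,0,0,0.0333,0,0,0;0.02,0,0,0.0267,0,0,0;0.02,0,0,0.0093,0,0,0'
python3 nudge.py '0.02,0,0,0.004,0,0,0;0.02,0,0,0,0,0,0;0.02,0,0,0,0,0,0;0.02,0,0,0,0,0,0'
python3 -c "
from h import *
shot('top');togo(.6003,-.287,-.0026,-1.0733)"
```

```text
time: 25.55
tcp_pos: [0.597, -0.2853, 0.0061]
eef_rot: [-0.003, 0.969, 0.247, -0.003]
ft_force: [-0.8, 0.4, -1.8]
gripper_width: 0.0349
grasp_force: 61.1
time: 25.88
tcp_pos: [0.6016, -0.2882, 0.0099]
eef_rot: [0.001, 0.969, 0.246, 0.001]
ft_force: [0.2, 0.2, -1.5]
gripper_width: 0.0349
grasp_force: 61.1
t 25.93 tcp [ 0.6016 -0.2881  0.01  ] step [-0.0007 -0.0016  0.0126] fing yaw -1.073 w 0.0350 q6 0.50 tiltz [ 0.003  -0.0019 -1.    ]
rz 0.00044501517242090394 or -3.1411476384173724
```

In the tool's units: 0.005 m / 0.75 = 0.0067, 0.004 m / 0.75 = 0.0053.

```bash
python3 nudge.py '0.02,0,0,0.0067,0,0,0;0.02,0,0,0.0053,0,0,0;0.02,0,0,0.002,0,0,0;0.02,0,0,0,0,0,0;0.02,0,0,0,0,0,0'
python3 nudge.py '0.02,0,0,0.0013,0,0,0;0.02,0,0,0,0,0,0'
python3 nudge.py '0.02,0,0,0.0013,0,0,0;0.02,0,0,0,0,0,0'
```

```text
time: 26.35
tcp_pos: [0.6002, -0.2872, -0.0025]
eef_rot: [0.0, 0.969, 0.246, 0.0]
ft_force: [0.3, -0.8, -1.6]
gripper_width: 0.0349
grasp_force: 61.3
time: 26.52
tcp_pos: [0.6002, -0.2872, -0.0025]
eef_rot: [-0.0, 0.969, 0.246, -0.0]
ft_force: [-1.9, 1.5, 4.0]
gripper_width: 0.0348
grasp_force: 61.8
time: 26.68
tcp_pos: [0.6002, -0.2872, -0.0026]
eef_rot: [-0.0, 0.969, 0.246, -0.0]
ft_force: [-4.8, 3.4, 8.9]
gripper_width: 0.0349
grasp_force: 62.5
```

```bash
python3 nudge.py '0.085,0,0,-0.002,0,0,0;0.085,0,0,0,0,0,0;0.085,0,0,0,0,0,0;0.085,0,0,0,0,0,0;0.085,0,0,0,0,0,0'
python3 nudge.py '0.085,0,0,-0.04,0,0,0;0.085,0,0,-0.0533,0,0,0;0.085,0,0,-0.0533,0,0,0;0.085,0,0,-0.0533,0,0,0;0.085,0,0,-0.04,0,0,0'
for i in 1 2; do python3 nudge.py '0.085,0.0051,-0.0524,0,0,0,0;0.085,0.0051,-0.0524,0,0,0,0;0.085,0.0051,-0.0524,0,0,0,0;0.085,0.0051,-0.0524,0,0,0,0;0.085,0,0,0,0,0,-0.0758'; done
python3 - <<'E'
from h import *
togo(.461,.04,.18,0)
E
```

```text
time: 27.1
tcp_pos: [0.6, -0.2871, -0.0034]
eef_rot: [-0.0, 0.969, 0.246, -0.0]
ft_force: [0.2, 0.1, 0.4]
gripper_width: 0.0853
grasp_force: 0.0
time: 27.52
tcp_pos: [0.6013, -0.2879, 0.181]
eef_rot: [0.002, 0.969, 0.246, 0.001]
ft_force: [0.2, -1.3, 0.2]
gripper_width: 0.085
grasp_force: 0.0
time: 27.93
tcp_pos: [0.5344, -0.135, 0.1756]
eef_rot: [-0.003, 0.952, 0.306, -0.002]
ft_force: [-0.0, -0.2, -0.7]
gripper_width: 0.0852
grasp_force: 0.0
time: 28.35
tcp_pos: [0.4556, 0.0005, 0.176]
eef_rot: [-0.002, 0.932, 0.362, -0.001]
ft_force: [-0.0, -0.8, -0.9]
gripper_width: 0.085
grasp_force: 0.0
t 28.35 tcp [0.4556 0.0005 0.176 ] step [ 0.0307 -0.0255 -0.0039] fing yaw -0.829 w 0.0850 q6 0.64 tiltz [-0.0041  0.0035 -1.    ]
rz -0.8290542988538112 or 2.312538354735982
```

In the tool's units: 0.03 m / 0.75 = 0.04, -0.0255 m / 0.75 = -0.034, -0.119 rad / 1.5708 = -0.0758.

```bash
python3 nudge.py '0.085,0.04,-0.034,0,0,0,0;0.085,0,0,0,0,0,-0.0758;0.085,0,0,0,0,0,-0.0758;0.085,0,0,0,0,0,-0.0758;0.085,0,0,0,0,0,-0.0758'
python3 nudge.py '0.085,0,0,0,0,0,-0.0758;0.085,0,0,0,0,0,-0.0758;0.085,0,0,0,0,0,-0.0758;0.085,0,0,0,0,0,0;0.085,0,0,0,0,0,0'
python3 - <<'E'
from h import *
shot("top");im,cam=shot("wrist"); cv2.imwrite("pics/w8.png",im[...,::-1]); togo(.461,.1,.0,0)
print(proj((.461,.1,.064),cam))
E
```

```text
time: 28.77
tcp_pos: [0.465, 0.0347, 0.1769]
eef_rot: [0.0, 0.82, 0.572, 0.0]
ft_force: [-0.6, 0.4, 0.2]
gripper_width: 0.085
grasp_force: 0.0
time: 29.18
tcp_pos: [0.465, 0.0343, 0.1769]
eef_rot: [-0.0, 0.709, 0.705, -0.0]
ft_force: [1.4, 1.0, -0.9]
gripper_width: 0.085
grasp_force: 0.0
t 29.28 tcp [0.465  0.0342 0.177 ] step [ 0.0657 -0.0043  0.177 ] fing yaw -0.004 w 0.0849 q6 -0.11 tiltz [-0.  0. -1.]
rz -0.0043031227601422195 or 3.137289530829651
[[253.4515 104.584 ]]
```

View pics/w8.png

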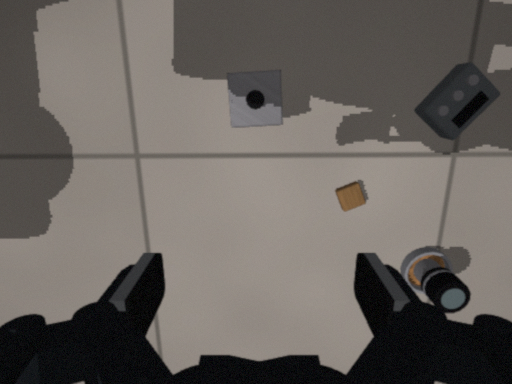

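The dish's lid corners are about (228,73), (281,70), (283,126), (231,127), with the knob at (256,99). The eyepiece stands in its tray at right. That was my last picture, so from here I use numbers.

Run:
```python
from h import *
im,cam=shot("wrist");V=cv2.cvtColor(im,cv2.COLOR_RGB2GRAY).astype(int)
m=np.zeros(V.shape,bool);m[85:115,240:272]=1
for b in blobs((V<40)&m,40): e=cv2.fitEllipse(b);print("knob",e,cast(e[0],cam,.064))
c=cast([(228,73),(281,70),(283,126),(231,127)],cam,.056);print(c,c.mean(0))
d=np.diff(np.vstack([c,c[:1]]),axis=0);print([np.hypot(*k[:2]) for k in d],[np.arctan2(k[1],k[0])%(np.pi/2) for k in d])
# straight edges by Hough on the lid
e=cv2.Canny(cv2.GaussianBlur(im,(3,3),0),40,100);e[:60]=0;e[140:]=0;e[:,:220]=0;e[:,292:]=0
for l in cv2.HoughLinesP(e,1,np.pi/360,15,minLineLength=25,maxLineGap=5)[:,0]:
    p=cast(l.reshape(2,2),cam,.056);q=p[1]-p[0];print(l,round((np.arctan2(q[1],q[0])+np.pi/4)%(np.pi/2)-np.pi/4,3))
```

```text
knob ((255.0211181640625, 98.80132293701172), (16.471435546875, 17.44588279724121), 165.98330688476562) [[0.4624 0.1047 0.064 ]]
[[0.4396 0.1255 0.056 ]
 [0.4843 0.1277 0.056 ]
 [0.4868 0.0813 0.056 ]
 [0.4408 0.0807 0.056 ]] [0.4629 0.1038 0.056 ]
[np.float64(0.044713233318945125), np.float64(0.046422685733819156), np.float64(0.04595110769426425), np.float64(0.044865547872261505)] [np.float64(0.04868012023486997), np.float64(0.05355905984245646), np.float64(0.01456352222204238), np.float64(0.026731848669202085)]
[231 127 267 126] 0.023
[227  79 230 126] 0.034
```

In the tool's units: 0.035 m / 0.75 = 0.0467, -0.002 m / 0.75 = -0.0027, -0.037 rad / 1.5708 = -0.0236.

```bash
python3 nudge.py '0.085,0.0467,-0.0013,0.0267,0,0,-0.0236;0.085,0.0467,-0.0027,0.0267,0,0,0;0.085,0,0,0.04,0,0,0;0.085,0,0,0.04,0,0,0;0.085,0,0,0.0267,0,0,0'
python3 nudge.py '0.085,0,0,0.0267,0,0,0;0.085,0,0,0.0133,0,0,0;0.085,0,0,0,0,0,0;0.085,0,0,0,0,0,0;0.085,0,0,0,0,0,0'
python3 -c "
from h import *
shot('side');togo(.4627,.1042,.003,.033)"
```

```text
time: 29.75
tcp_pos: [0.4591, 0.1049, 0.0545]
eef_rot: [-0.001, 0.695, 0.719, -0.001]
ft_force: [0.1, 0.0, -1.8]
gripper_width: 0.0852
grasp_force: 0.0
time: 30.17
tcp_pos: [0.4624, 0.1041, 0.0283]
eef_rot: [0.001, 0.695, 0.719, 0.001]
ft_force: [0.3, 0.4, -0.1]
gripper_width: 0.0852
grasp_force: 0.0
t 30.22 tcp [0.4626 0.1041 0.0285] step [0.0001 0.     0.0255] fing yaw 0.035 w 0.0847 q6 0.00 tiltz [ 0.0033  0.0001 -1.    ]
rz 0.001562590162351496 or -3.1400300634274414
```

In the tool's units: 0.01 m / 0.75 = 0.0133, 0.004 m / 0.75 = 0.0053.

```bash
python3 nudge.py '0.085,0,0,0.0133,0,0,0;0.085,0,0,0.0133,0,0,0;0.085,0,0,0.0053,0,0,0;0.085,0,0,0,0,0,0;0.085,0,0,0,0,0,0'
python3 nudge.py '0.03,0,0,0,0,0,0;0.03,0,0,0,0,0,0;0.03,0,0,0,0,0,0;0.03,0,0,0,0,0,0;0.03,0,0,0,0,0,0'
python3 nudge.py '0.03,0,0,0,0,0,0;0.03,0,0,0,0,0,0;0.03,0,0,0,0,0,0'
```

```text
time: 30.63
tcp_pos: [0.4602, 0.1041, 0.0023]
eef_rot: [-0.001, 0.695, 0.719, -0.001]
ft_force: [0.2, 0.4, -0.3]
gripper_width: 0.0849
grasp_force: 0.0
time: 31.05
tcp_pos: [0.4618, 0.1042, 0.0037]
eef_rot: [0.001, 0.695, 0.719, 0.001]
ft_force: [-0.6, -0.1, 3.3]
gripper_width: 0.0449
grasp_force: 61.7
time: 31.3
tcp_pos: [0.4618, 0.1042, 0.0037]
eef_rot: [0.001, 0.695, 0.719, 0.001]
ft_force: [-0.4, -0.4, 6.1]
gripper_width: 0.0448
grasp_force: 62.0
```

In the tool's units: -0.035 m / 0.75 = -0.0467, -0.01 m / 0.75 = -0.0133.

```bash
python3 nudge.py '0.03,0,0,-0.02,0,0,0;0.03,0,0,-0.04,0,0,0;0.03,0,0,-0.0467,0,0,0;0.03,0,0,-0.04,0,0,0;0.03,0,0,-0.0133,0,0,0'
python3 nudge.py '0.03,0.0133,0.0021,0,0,0,0;0.03,0.0333,0.0053,0,0,0,0;0.03,0.0467,0.0075,0,0,0,0;0.03,0.0533,0.0085,0,0,0,0;0.03,0.0533,0.0085,0,0,0,0'
python3 nudge.py '0.03,0.0467,0.0075,0,0,0,0;0.03,0.0267,0.0043,0,0,0,0;0.03,0.0133,0.0021,0,0,0,0;0.03,0,0,0,0,0,-0.0509;0.03,0,0,0,0,0,-0.0509'
python3 nudge.py '0.03,0,0,0,0,0,0;0.03,0,0,0,0,0,0;0.03,0,0,0,0,0,0'
cat > tr.py <<'E'
from h import *
im,cam=shot("wrist");hsv=cv2.cvtColor(im,cv2.COLOR_RGB2HSV)
H,S,V=[hsv[...,i].astype(int) for i in range(3)]
for b in blobs((H>5)&(H<20)&(S>85),300):
    c=rect(cast(b,cam,.004)); print(b.mean(0),cv2.boundingRect(b),c,"yaw",(c[2]+np.pi/4)%(np.pi/2)-np.pi/4)
togo(.5033,.4347,.008,.194)
E
python3 tr.py
```

```text
time: 31.72
tcp_pos: [0.4636, 0.1043, 0.127]
eef_rot: [0.002, 0.695, 0.719, 0.003]
ft_force: [0.8, 0.4, -0.3]
gripper_width: 0.0449
grasp_force: 61.8
time: 32.13
tcp_pos: [0.4774, 0.2561, 0.1197]
eef_rot: [-0.001, 0.695, 0.719, -0.002]
ft_force: [1.5, -0.6, -1.3]
gripper_width: 0.0445
grasp_force: 61.7
time: 32.55
tcp_pos: [0.4857, 0.3202, 0.1199]
eef_rot: [-0.001, 0.633, 0.774, -0.002]
ft_force: [0.6, 0.2, -1.3]
gripper_width: 0.0448
grasp_force: 61.6
time: 32.8
tcp_pos: [0.4869, 0.3194, 0.1217]
eef_rot: [-0.001, 0.636, 0.772, -0.001]
ft_force: [-0.8, -0.1, -1.1]
gripper_width: 0.045
grasp_force: 61.6
[146.7522 207.2609] (102, 186, 73, 63) (array([0.3863, 0.2665]), (70.46232604980469, 45.949127197265625), np.float64(-0.4508510683133675)) yaw -0.4508510683133675
[307.2277  46.2607] (270, 6, 77, 82) (array([0.5045, 0.4347]), (60.671382904052734, 60.0165901184082), np.float64(-1.3586211841943339)) yaw 0.2121751426005627
t 32.85 tcp [0.4873 0.3195 0.1221] step [0.11  0.038 0.114] fing yaw 0.193 w 0.0448 q6 0.24 tiltz [-0.0014 -0.0007 -1.    ]
rz -0.0010692790268558294 or 3.140523374562937
```

In the tool's units: 0.033 m / 0.75 = 0.044, 0.0275 m / 0.75 = 0.0367, -0.01 rad / 1.5708 = -0.0064.

```bash
python3 nudge.py '0.03,0.0147,0.0053,0,0,0,-0.0064;0.03,0.0367,0.0127,0,0,0,0;0.03,0.044,0.0153,0,0,0,0;0.03,0.0367,0.0127,0,0,0,0;0.03,0.0147,0.0053,0,0,0,0'
python3 nudge.py '0.03,0,0,0.0133,0,0,0;0.03,0,0,0.0333,0,0,0;0.03,0,0,0.04,0,0,0;0.03,0,0,0.0267,0,0,0;0.03,0,0,0.0133,0,0,0'
python3 nudge.py '0.03,0,0,0,0,0,0;0.03,0,0,0,0,0,0;0.03,0,0,0,0,0,0;0.03,0,0,0,0,0,0'
python3 -c "
from h import *
togo(.504,.4347,.008,.2);shot('top');togo(.504,.4347,.008,.2)"
```

```text
time: 33.27
tcp_pos: [0.5035, 0.4402, 0.1233]
eef_rot: [-0.0, 0.63, 0.776, 0.002]
ft_force: [-0.0, -0.0, 0.1]
gripper_width: 0.0448
grasp_force: 61.7
time: 33.68
tcp_pos: [0.5002, 0.433, 0.023]
eef_rot: [-0.001, 0.631, 0.775, -0.004]
ft_force: [-1.1, -0.7, -1.6]
gripper_width: 0.0447
grasp_force: 61.7
time: 34.02
tcp_pos: [0.5049, 0.4367, 0.0305]
eef_rot: [0.001, 0.631, 0.776, 0.002]
ft_force: [0.3, 0.1, -1.8]
gripper_width: 0.0447
grasp_force: 61.7
t 34.02 tcp [0.5049 0.4367 0.0305] step [-0.0018 -0.0014  0.0224] fing yaw 0.205 w 0.0447 q6 0.38 tiltz [ 0.0037  0.0024 -1.    ]
rz 0.004733085207934584 or -3.1368595683818583
t 34.07 tcp [0.5048 0.4366 0.0304] step [-0.0018 -0.0013  0.0223] fing yaw 0.205 w 0.0448 q6 0.38 tiltz [ 0.0035  0.0023 -1.    ]
rz 0.0048039287159806765 or -3.1367887248738127
```

In the tool's units: 0.007 m / 0.75 = 0.0093, 0.005 m / 0.75 = 0.0067.

```bash
python3 nudge.py '0.03,-0.0013,-0.0013,0.0093,0,0,0;0.03,0,0,0.0093,0,0,0;0.03,0,0,0.0067,0,0,0;0.03,0,0,0.0013,0,0,0;0.03,0,0,0,0,0,0'
python3 nudge.py '0.03,0,0,0,0,0,0;0.03,0,0,0.0013,0,0,0;0.03,0,0,0,0,0,0'
python3 nudge.py '0.03,0,0,0.0013,0,0,0;0.03,0,0,0,0,0,0'
python3 nudge.py '0.03,0,0,0.0013,0,0,0;0.03,0,0,0,0,0,0'
```

```text
time: 34.48
tcp_pos: [0.5024, 0.4345, 0.0078]
eef_rot: [0.0, 0.631, 0.776, -0.0]
ft_force: [-0.4, 0.0, 0.1]
gripper_width: 0.0448
grasp_force: 61.8
time: 34.73
tcp_pos: [0.5025, 0.4345, 0.0077]
eef_rot: [0.0, 0.631, 0.776, -0.0]
ft_force: [-1.4, -0.9, 3.3]
gripper_width: 0.0445
grasp_force: 62.3
time: 34.9
tcp_pos: [0.5025, 0.4345, 0.0077]
eef_rot: [0.0, 0.631, 0.776, -0.0]
ft_force: [-3.3, -2.7, 9.2]
gripper_width: 0.0448
grasp_force: 62.8
time: 35.07
tcp_pos: [0.5025, 0.4345, 0.0077]
eef_rot: [0.0, 0.631, 0.776, -0.0]
ft_force: [-4.3, -2.9, 13.6]
gripper_width: 0.0448
grasp_force: 63.3
```

In the tool's units: -0.002 m / 0.75 = -0.0027.

```bash
python3 nudge.py '0.085,0,0,-0.0027,0,0,0;0.085,0,0,0,0,0,0;0.085,0,0,0,0,0,0;0.085,0,0,0,0,0,0;0.085,0,0,0,0,0,0'
python3 nudge.py '0.085,0,0,-0.04,0,0,0;0.085,0,0,-0.0533,0,0,0;0.085,0,0,-0.0533,0,0,0;0.085,0,0,-0.0533,0,0,0;0.085,0,0,-0.04,0,0,0'
python3 nudge.py '0.085,-0.048,0,0,0,0,0;0.085,-0.048,0,0,0,0,0;0.085,-0.048,0,0,0,0,0;0.085,0,0,0,0,0,0;0.085,0,0,0,0,0,0'
python3 - <<'E'
from h import *
shot("top");im,cam=shot("wrist");togo(.5,.3,.2)
hsv=cv2.cvtColor(im,cv2.COLOR_RGB2HSV);H,S,V=[hsv[...,i].astype(int) for i in range(3)]
for b in blobs((H>5)&(H<20)&(S>85),60): print("cork",b.mean(0),rect(cast(b,cam,.004)))
for b in blobs((H>50)&(H<80)&(S>120)): print("jar lid",rect(cast(b,cam,.082)))
p=proj((.503,.435,.068),cam)[0].astype(int);print("expected knob",p)
m=np.zeros(V.shape,bool);m[max(0,p[1]-15):p[1]+16,p[0]-15:p[0]+16]=1
for b in blobs((V<45)&m,40): e=cv2.fitEllipse(b);print("knob",e,cast(e[0],cam,.068))
t,cam=shot("top");hsv=cv2.cvtColor(t,cv2.COLOR_RGB2HSV);H,S,V=[hsv[...,i].astype(int) for i in range(3)]
for b in blobs((H>20)&(H<32)&(S>120)): print("petri",rect(cast(b,cam,.015)))
for b in blobs((H>5)&(H<20)&(S>85),15): print("top cork",b.mean(0),rect(cast(b,cam,.004)))
for b in blobs((H>50)&(H<80)&(S>120)): print("top jar",rect(cast(b,cam,.082)))
E
```

```text
time: 35.48
tcp_pos: [0.5021, 0.4344, 0.0063]
eef_rot: [-0.0, 0.631, 0.776, -0.0]
ft_force: [0.3, 0.4, -0.6]
gripper_width: 0.0849
grasp_force: 0.0
time: 35.9
tcp_pos: [0.5034, 0.4353, 0.1908]
eef_rot: [0.001, 0.631, 0.776, 0.002]
ft_force: [1.0, 1.1, -0.4]
gripper_width: 0.085
grasp_force: 0.0
time: 36.32
tcp_pos: [0.5248, 0.3271, 0.1868]
eef_rot: [-0.0, 0.632, 0.775, -0.0]
ft_force: [0.2, 0.5, 0.6]
gripper_width: 0.0852
grasp_force: 0.0
t 36.42 tcp [0.5243 0.3292 0.1868] step [-0.0236 -0.0297 -0.0132] fing yaw 0.205 w 0.0845 q6 0.22 tiltz [-0.0005  0.0005 -1.    ]
cork [132.2    189.6256] (array([0.3874, 0.2652]), (70.15565490722656, 46.56675338745117), np.float64(-0.6133289285224475))
cork [262.5882  67.3127] (array([0.5045, 0.4345]), (60.285545349121094, 58.90068817138672), np.float64(0.21369241205260803))
jar lid (array([0.3887, 0.262 ]), (64.37024688720703, 53.84332275390625), np.float64(0.7647442173004206))
expected knob [259  50]
knob ((259.58990478515625, 51.11177444458008), (16.13720703125, 18.51346778869629), 174.79461669921875) [[0.5035 0.4343 0.068 ]]
petri (array([0.6215, 0.2828]), (50.828975677490234, 48.68724822998047), np.float64(1.5642092641546945))
petri (array([0.9149, 0.2323]), (42.2056770324707, 12.328352928161621), np.float64(0.016781170998050765))
top cork [166.2653 252.1224] (array([0.3694, 0.2378]), (60.73038101196289, 22.589073181152344), np.float64(-0.5405816207116798))
top cork [246.7826 185.2609] (array([ 0.5653, -0.0017]), (23.19410514831543, 21.61392593383789), np.float64(0.44987182398054504))
top cork [338.8831 178.039 ] (array([ 0.5896, -0.2786]), (100.76058959960938, 39.06364440917969), np.float64(0.8029942679308473))
top cork [275.9714 156.8571] (array([ 0.6534, -0.0927]), (38.501102447509766, 20.219099044799805), np.float64(1.2922109014869232))
top jar (array([0.3844, 0.2538]), (52.38233947753906, 49.06171417236328), np.float64(1.5606478188289317))
```

Run:
```python
from h import *
t,cam=shot("top");hsv=cv2.cvtColor(t,cv2.COLOR_RGB2HSV);H,S,V=[hsv[...,i].astype(int) for i in range(3)]
p=proj((.6,-.287,.052),cam)[0].astype(int);q=proj((.662,-.092,.062),cam)[0].astype(int)
m=np.zeros(V.shape,bool);m[p[1]-13:p[1]+14,p[0]-13:p[0]+14]=1
for b in blobs((V>125)&(S<60)&m,20): print("label",b.mean(0),p,rect(cast(b,cam,.052)))
for b in blobs((V<95)&m,60): print("box dark",rect(cast(b,cam,.052)))
m[:]=0;m[q[1]-9:q[1]+10,q[0]-9:q[0]+10]=1
for b in blobs((V<90)&m,15): print("eyepiece",b.mean(0),q,rect(cast(b,cam,.062)))
```

```text
label [345.425 170.525] [344 170] (array([ 0.5996, -0.2901]), (53.53910446166992, 19.988590240478516), np.float64(0.5039547001866289))
label [353.5918 164.3673] [344 170] (array([ 0.6123, -0.3084]), (56.58235168457031, 32.40470886230469), np.float64(-0.04456240820418689))
box dark (array([ 0.5994, -0.2804]), (101.45310974121094, 47.47328567504883), np.float64(0.4857080186884377))
eyepiece [276.28 148.5 ] [277 149] (array([ 0.6662, -0.0882]), (58.489356994628906, 40.119258880615234), np.float64(0.49620074022529526))
```

All four stand centred and level in their trays, and the gripper is clear.

```bash
python3 -c "
from plant import r, cams, job, observe
print(job.hand_in())"
```

```text
the job is handed in; nothing more can be done
None
```

The jar, eyepiece, slide box and staining dish are each in their own tray, placed in that order and let go. The job was handed in at about 36 s on the robot's clock. I checked by camera that the petri dish had not moved; I did not re-measure the tally counter, but the arm never went near it.

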